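Open the optics bay of the food analyser

ROBOT

A 7-joint arm with a two-finger parallel gripper is mounted at the origin on the work surface. World frame = base frame: x ahead of the robot, y to its left, z up, the work surface at z = 0. Lengths are in m, angles in rad, forces in N, time in s.
With the tool pointing down it reaches from about 0.425 to 0.925 m from the base axis. Payload 6.8 kg.
Tool frame: the origin (TCP) lies between the finger pads; the fingertips stand 11 mm ahead of it and the grasp point (between the pads) lies 8 mm behind it; z points along the fingers, y is the line along which they close (so a half turn about z gives the same grasp; the last joint's range is limited). The gripper opens to 85 mm and grips with 20 to 120 N. Pads are 22 mm wide; open, the fingers measure 114 mm over their backs; the gripper's body (76 mm by 85 mm) begins 54 mm behind the grasp point. The pads swing forward as they close: fully open they stand 13 mm farther back than shut.
Start: joints at [1.111, 0.477, 0.022, 1.555, -0.011, 1.109, -0.083], TCP at [0.233, -0.634, 0.242] pointing down, gripper open.
Joint ranges: [-2.96, 2.96], [-0.34, 2.1], [-1.41, 1.46], [0.24, 2.44], [-1.37, 4.51], [0.17, 1.92], [-2.96, 2.96]. Speed limits (rad/s): [2.39, 2.39, 3.14, 3.14, 3.14, 3.14, 3.14].

INTERFACE

Orientations are given as a rotation vector (axis times angle).
In Python, from bench import r gives the robot as it stands.
- The arm moves only by the tool send_rows, never from a script. Its argument "deltas" is a list of rows, each an object of numbers: "dx", "dy", "dz": the shift along the world's x, y, z in mm; "rx", "ry", "rz": the turn, a rotation vector about the world's x, y, z in degrees. A call has 1 to 5 rows; each row is the pose to reach, as a shift and turn from the pose commanded when the call began; what a row does not reach only later rows make up. A row lasts 1/12 s, in which the tool goes at most 41.7 mm and 7.16 degrees, less where a joint would pass 70% of its speed; a pose out of reach is approached as far as the arm can. A call with a gripper value outside its range is refused whole. "jaw" is the finger opening in mm, from 0 to 85.4, set as the call begins (left out, the last holds). The fingers move at their own pace and stop on an object; "newtons" is the grip in N (left out, the last holds). Time passes only in rows, so rows that repeat a pose let the fingers close. It gives the time, the measured TCP pose, the force, the opening and the grip force at its end, in the units of the state.
- r.get_obs(): the state, without advancing time (a new reading comes with each control period).
- r.grab_frame(name): name is "scene" or "top"; returns a dict with "frame" (420x560x3 uint8, blue, green, red), "z_map" (420x560 float32, m along the optical axis (not along the pixel's ray), 0 where there is no reading), "vertical_fov" (degrees; the focal length in pixels is half the picture's height over the tangent of half this angle, whatever the lens; pixels are square), "cx", "cy" (the principal point, pixels), "xyz" and "orientation" of the camera in the world. Camera axes: x right, y down, z forward; pixel columns grow to the right and rows downward; lengths in m; the calibration is good to about 2 mm. A picture is of the moment at which its call begins.
- r.hand_in(): hands the job in; it is judged then, once.
The state is a dict: "clock": time; "joints": joint angles; "qvel": joint speeds; "tau": joint torques, N m; "tcp_pos": TCP position; "orientation": TCP orientation; "contact_force": force on the tool from outside, world axes, zero at the start; "moment": the same for the moment, N m; "grip_width": finger opening in m; "gripper_force": force on a finger pad.
Only numpy, scipy, OpenCV 4.12 (cv2) and the standard library are available. Lean on these libraries where they do the work, as an engineer would, in place of code of your own. Each camera call takes 0.05 s, during which the arm holds its last target. There are 200 camera calls.

TASK

The optics of the food analyser need cleaning. Turn its two red winged thumbscrews fully loose, one after the other (anticlockwise seen from above, a bit under a quarter turn each, to their stops); then lift the metal cover straight up off them by its black grip and lower it, without dropping it, flat and grip up onto the middle of the blue mat, its long side along the mat's long side. Let go of it there.

Things in the scene. Friction and masses are not known exactly. Their poses are not given: they have to be found in the camera images.
- screw_a (a joint): Red winged thumbscrew of the analyser, upright through a cover slot; axis at x 0, y +70 mm in the seated cover's frame. Wing: flat bar 40 mm long, 9 thick, 8 to 37 mm above the cover's underside. Value 0 to 1.4 rad, grows anticlockwise from above; starts at 0 to 0.35 (fastened), 1.4 = stop, loose. Wing's length points at (value - 1.4) rad about +z from the seated cover's +x.
- screw_b (a joint): The same thumbscrew at the cover's other end: axis at x 0, y -70 mm in the seated cover's frame; wing, heights and values as for screw_a. Light friction (0.06 N m), stays where it is left. Below about 1.0 rad the wing lies across its slot and blocks the cover; near 1.4 it lies along the slot and the cover lifts over it. Both screws stay on the analyser.
- cover: Loose grey metal plate, 90 (x) by 190 (y) by 5 mm, about 0.3 kg, level in a recess on the white analyser, underside 115 mm above the table. Origin: centre of underside, z up. Two slots 50 (x) by 24 mm (y) at the screws. Black grip rib in the middle, 60 mm long in x, 10 thick in y, top 40 mm above the underside: pinch across y. Must rise 40 mm straight up to clear the screws.
- mat: Blue mat, 150 (x) by 240 (y) by 4 mm, flat on the table, fixed. Origin: centre of its underside, at table height; top 4 mm above the table. The cover's y should lie along the mat's y, either way round.
Mind the look-alikes: they are no part of the job. Of the things that look like the cover, the middle-sized one is meant.

How it is judged:
On the way, in this order (a step that is already met when the one before it is completed fails the run):
1. one thumbscrew (either) is loosened past 1.15 rad, the cover still seated (value of joint any of screw_a, screw_b above 1.15 rad and distance of cover from where it was at the start of the episode below 0.015 m), for 0.1 s.
2. both thumbscrews are loosened past 1.15 rad, the cover still seated (value of joint each of screw_a, screw_b above 1.15 rad and distance of cover from where it was at the start of the episode below 0.015 m), for 0.1 s.
3. the cover is held in the fingers, lifted more than 45 mm, clear of the screws (height (world z) of cover above 0.16 m and contact force between the fingers and cover above 0.5 N), for 0.1 s.
4. the cover, still held, is lowered to within 15 mm of the mat's top, within 30 mm of its middle (height (world z) of cover below 0.019 m and horizontal distance between cover and mat below 0.03 m and contact force between the fingers and cover above 0.5 N), for 0.05 s.
At the end, for the whole second after the job is handed in: The cover lies released and still, flat and grip up on the blue mat (tilt under 0.1 rad, underside under 8 mm above the table), its centre within 30 mm of the mat's and its long side within 0.26 rad (15 degrees) of the mat's; both thumbscrews are still loose (over 1.1 rad) (horizontal distance between cover and mat below 0.03 m and height (world z) of cover below 0.008 m and angle between cover's own z axis and vertical below 0.1 rad and angle between the y axis of cover and the y axis of mat, either way round below 0.26 rad and linear speed of cover below 0.02 m/s and value of joint each of screw_a, screw_b above 1.1 rad); the robot touches nothing.
It also fails if it takes over 64 s, if anything falls off the work surface, if the arm or the gripper's body presses on something with over 40 N, if the wrist force passes 120 N, or if a joint passes its speed limit or range.

## Working session

There is one attempt and no reset: what is moved stays moved. The work goes in short steps, Python scripts to look and compute and a tool call to move; the robot and the scene stay as the last step left them, time stands still between calls to the robot, and variables do not carry over. Pictures are saved under pics/ and viewed, at most 10 in all, crops included, and the job is handed in when it is done.

Besides the shell and the picture viewer there is one more tool, called after "Emit:" as name([rows], argument=value, ...), one row to a line, values as JSON. send_rows: Moves the arm, as the interface text tells. Its arguments: {"type":"object","properties":{"deltas":{"type":"array","items":{"type":"object","properties":{"dx":{"type":"number"},"dy":{"type":"number"},"dz":{"type":"number"},"rx":{"type":"number"},"ry":{"type":"number"},"rz":{"type":"number"}}}},"jaw":{"type":"number"},"newtons":{"type":"number"}},"required":["deltas"]}

```bash
mkdir -p pics; cat > h.py <<'E'
import numpy as np, cv2
from bench import r
from scipy.spatial.transform import Rotation as R
def grab(n):
    f=r.grab_frame(n); h,w=f["frame"].shape[:2]
    F=h/2/np.tan(np.radians(f["vertical_fov"])/2)
    o=np.array(f["orientation"]); M=R.from_rotvec(o).as_matrix() if o.size==3 else o.reshape(3,3)
    v,u=np.mgrid[:h,:w]
    d=np.dstack([(u-f["cx"])/F,(v-f["cy"])/F,np.ones((h,w))])@M.T
    P=np.array(f["xyz"])+d*f["z_map"][...,None]
    return f["frame"],P,d,np.array(f["xyz"])
def plane(d,c,u,v,z):
    k=d[int(v),int(u)]; return c+k*(z-c[2])/k[2]
E
python3 - <<'E'
from h import *
for n in("scene","top"):
    f,P,d,c=grab(n); cv2.imwrite(f"pics/{n}0.png",f); print(n,c,P[200,280])
print(r.get_obs())
E
```

```text
scene [ 0.79061405 -0.38571347  0.92037937] [0.35876529 0.06099816 0.00105603]
top [0.28943631 0.00644046 0.85101322] [ 4.81459586e-01 -1.44628642e-02  1.72373169e-04]
{'clock': 0.1, 'joints': array([ 1.1109143 ,  0.47775533,  0.02230598,  1.55634476, -0.01146534,
        1.1092895 , -0.08309454]), 'qvel': array([-1.67840797e-04, -1.58471978e-03, -5.30493485e-05, -1.40127849e-03,
        1.18998385e-03,  4.92338942e-05, -1.48617132e-03]), 'tau': array([ 4.42899502e-03, -5.97755384e+01,  1.61343500e+00, -2.81954688e+01,
        1.27675454e-02,  5.03621151e-03,  7.06621722e-05]), 'tcp_pos': array([ 0.23241252, -0.63318156,  0.24140011]), 'orientation': array([-3.09151175e+00, -5.49564441e-01,  6.68228828e-04]), 'contact_force': array([-1.04207863,  0.16352502, -0.67492715]), 'moment': array([-0.01103328, -0.04852583, -0.04311368]), 'gripper_force': 0.0, 'grip_width': 0.08524225490586522}
```

View pics/scene0.png

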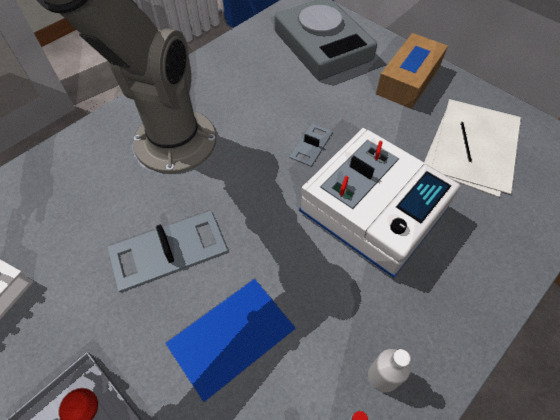

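View pics/top0.png

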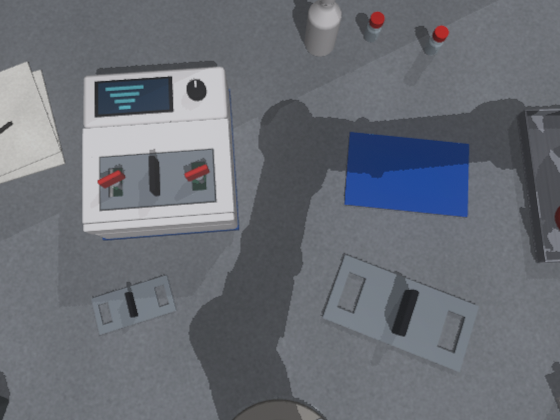

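The scene view shows the analyser around (380,195), with the red wings at (344,186) and (378,150), the grip at (362,168) and the mat near (230,338). The top view has the wings at (111,177) and (197,171), the grip at (154,176), the middle-sized cover at (157,180) and the mat at (407,174).

```bash
python3 - <<'E'
from h import *
for n in("top","scene"):
    f,P,d,c=grab(n); hsv=cv2.cvtColor(f,cv2.COLOR_BGR2HSV); H,S,V=cv2.split(hsv)
    red=((H<8)|(H>172))&(S>150)&(V>60)
    nn,l,st,ce=cv2.connectedComponentsWithStats(red.astype(np.uint8))
    for i in range(1,nn):
        if st[i,4]<30: continue
        p=P[l==i]; zt=np.percentile(p[:,2],95)
        if not .1<zt<.19: continue
        q=p[p[:,2]>.142]
        rc=cv2.minAreaRect((q[:,:2]*1000).astype(np.float32))
        print(n,"red",ce[i],"zmax",zt,"top rect",rc,"mean",q.mean(0),len(q))
        e=np.linalg.eigh(np.cov(q[:,:2].T))[1][:,1]; print("  dir deg",np.degrees(np.arctan2(e[1],e[0])))
    bl=((H>105)&(H<130)&(S>180)&(V>60)&(P[...,2]<.015))
    nn,l,st,ce=cv2.connectedComponentsWithStats(bl.astype(np.uint8))
    i=1+st[1:,4].argmax(); q=P[l==i]; print(n,"mat",cv2.minAreaRect((q[:,:2]*1000).astype(np.float32)),q[:,2].mean())
    cm=np.median(P[(l>=0)&False],0) if 0 else None
    s=(P[...,0]>0.1)
    pl=(P[...,2]>.114)&(P[...,2]<.125)&(S>25)&(V<150)&(V>55)
    nn,l,st,ce=cv2.connectedComponentsWithStats(pl.astype(np.uint8)); i=1+st[1:,4].argmax(); q=P[l==i]
    print(n,"cover",cv2.minAreaRect((q[:,:2]*1000).astype(np.float32)),q[:,2].mean(),len(q))
    g=(V<50)&(P[...,2]>.145)&(P[...,2]<.16)
    nn,l,st,ce=cv2.connectedComponentsWithStats(g.astype(np.uint8))
    for i in range(1,nn):
        if st[i,4]>40: q=P[l==i]; print(n,"grip",ce[i],cv2.minAreaRect((q[:,:2]*1000).astype(np.float32)),q.mean(0),len(q))
E
```

```text
top red [195.66326531 170.66326531] zmax 0.15320731050738473 top rect ((401.53631591796875, 59.757415771484375), (245.61849975585938, 36.1663818359375), 33.81305694580078) mean [0.49649486 0.12355033 0.15800129] 98
  dir deg -149.26620410876453
top red [108.72727273 177.28282828] zmax 0.15273971657513524 top rect ((399.5226135253906, 134.88876342773438), (336.73321533203125, 32.90260314941406), 54.982582092285156) mean [0.48792524 0.26178683 0.15777488] 99
  dir deg 54.398189603954364
top mat ((530.6624755859375, -266.78253173828125), (237.74301147460938, 148.9303741455078), 83.06028747558594) 0.00353585174996781
top cover ((495.638671875, 195.619140625), (92.07315826416016, 190.67970275878906), 3.5837390422821045) 0.11908984358410908 4226
scene red [378.10769231 150.12307692] zmax 0.15373954881381005 top rect ((490.64990234375, 261.9374694824219), (8.081795692443848, 37.168460845947266), 26.839656829833984) mean [0.49239648 0.25882633 0.15014328] 48
  dir deg 115.19291150911766
scene red [343.48148148 185.5308642 ] zmax 0.15286890693017774 top rect ((499.28741455078125, 122.06666564941406), (8.662423133850098, 38.83509826660156), 20.91115951538086) mean [0.50020041 0.12071274 0.15017874] 59
  dir deg 112.62062323992522
scene mat ((529.3671875, -267.77410888671875), (238.4117889404297, 149.232666015625), 82.75334930419922) 0.003703362108750587
scene cover ((494.4560241699219, 194.07894897460938), (89.9522705078125, 191.84548950195312), 3.5379836559295654) 0.11958267328493563 1609
scene grip [362.34645669 164.24409449] ((495.333251953125, 193.08499145507812), (57.810691833496094, 10.953775405883789), 4.8537750244140625) [0.49626643 0.1913982  0.15214222] 127
```

Emit:
send_rows([
  {"dx": 20, "dy": 36, "rz": 7},
  {"dx": 40, "dy": 72, "rz": 14},
  {"dx": 60, "dy": 108, "rz": 21},
  {"dx": 80, "dy": 144, "rz": 28},
  {"dx": 98, "dy": 180, "rz": 35},
], jaw=60, newtons=40)

```text
$.deltas[0]: bad value
```

Emit:
send_rows([
  {"dx": 20, "dy": 36, "rz": 7},
  {"dx": 40, "dy": 72, "rz": 14},
  {"dx": 60, "dy": 108, "rz": 21},
  {"dx": 80, "dy": 144, "rz": 28},
  {"dx": 98, "dy": 180, "rz": 35},
])

```text
$.deltas[0]: bad value
```

Emit:
send_rows([
  {"dx": 12, "dy": 39, "rz": 4},
  {"dx": 24, "dy": 78, "rz": 8},
  {"dx": 36, "dy": 117, "rz": 12},
  {"dx": 48, "dy": 156, "rz": 16},
  {"dx": 60, "dy": 195, "rz": 21},
])

```text
$.deltas[0]: bad value
```

Emit:
send_rows([
  {"dx": 2, "dy": 40},
  {"dx": 4, "dy": 80},
  {"dx": 6, "dy": 120},
  {"dx": 8, "dy": 160},
  {"dx": 10, "dy": 190},
])

```text
$.deltas[0]: bad value
```

```bash
cat > s.py <<'E'
from h import *
o=r.get_obs(); y=R.from_rotvec(o["orientation"]).as_matrix()
a=np.degrees(np.arctan2(y[1,1],y[0,1]))%180
print("t",o["clock"],"tcp",(o["tcp_pos"]*1000).round(1),"close",a.round(1),"zaxis",y[:,2].round(3),"F",o["contact_force"].round(1),"w",o["grip_width"],o["gripper_force"],"j",o["joints"].round(2))
E
python3 s.py
```

```text
t 0.2 tcp [ 232.5 -633.3  241.7] close 110.2 zaxis [-0.     0.001 -1.   ] F [ 0.2 -0.1  0.6] w 0.08548660634892025 0.0 j [ 1.11  0.48  0.02  1.56 -0.01  1.11 -0.08]
```

Emit:
send_rows([
  {"dx": 20, "dy": 36, "dz": 0, "rx": 0, "ry": 0, "rz": 7},
  {"dx": 40, "dy": 72, "dz": 0, "rx": 0, "ry": 0, "rz": 14},
  {"dx": 60, "dy": 108, "dz": 0, "rx": 0, "ry": 0, "rz": 21},
  {"dx": 80, "dy": 144, "dz": 0, "rx": 0, "ry": 0, "rz": 28},
  {"dx": 98, "dy": 180, "dz": 0, "rx": 0, "ry": 0, "rz": 35},
], jaw=60, newtons=40)

```text
clock: 0.62
tcp_pos: [0.3315, -0.4517, 0.2423]
orientation: [2.78, 1.463, 0.0]
contact_force: [1.5, 0.2, -0.4]
grip_width: 0.0595
gripper_force: 0.0
```

```bash
python3 s.py
```

```text
t 0.6167 tcp [ 331.5 -451.7  242.3] close 145.5 zaxis [ 0. -0. -1.] F [ 1.5  0.2 -0.4] w 0.05951429110726851 0.0 j [ 0.97  0.3  -0.17  1.82  0.06  1.02  0.17]
```

Emit:
send_rows([
  {"dx": 20, "dy": 36, "dz": 0, "rx": 0, "ry": 0, "rz": 7},
  {"dx": 40, "dy": 72, "dz": 0, "rx": 0, "ry": 0, "rz": 14},
  {"dx": 60, "dy": 108, "dz": 0, "rx": 0, "ry": 0, "rz": 21},
  {"dx": 80, "dy": 144, "dz": 0, "rx": 0, "ry": 0, "rz": 28},
  {"dx": 98, "dy": 180, "dz": 0, "rx": 0, "ry": 0, "rz": 35},
])

```text
clock: 1.03
tcp_pos: [0.4293, -0.2717, 0.2425]
orientation: [2.211, 2.231, 0.0]
contact_force: [0.9, -0.7, 0.6]
grip_width: 0.0598
gripper_force: 0.0
```

Emit:
send_rows([
  {"dx": 12, "dy": 39, "dz": 0, "rx": 0, "ry": 0, "rz": 4},
  {"dx": 24, "dy": 78, "dz": 0, "rx": 0, "ry": 0, "rz": 8},
  {"dx": 36, "dy": 117, "dz": 0, "rx": 0, "ry": 0, "rz": 12},
  {"dx": 48, "dy": 156, "dz": 0, "rx": 0, "ry": 0, "rz": 16},
  {"dx": 60, "dy": 195, "dz": 0, "rx": 0, "ry": 0, "rz": 21},
])

```text
clock: 1.45
tcp_pos: [0.4887, -0.0769, 0.2425]
orientation: [1.772, 2.594, -0.0]
contact_force: [0.6, -0.4, 0.1]
grip_width: 0.0603
gripper_force: 0.0
```

Emit:
send_rows([
  {"dx": 2, "dy": 40, "dz": 0, "rx": 0, "ry": 0, "rz": 0},
  {"dx": 4, "dy": 80, "dz": 0, "rx": 0, "ry": 0, "rz": 0},
  {"dx": 6, "dy": 120, "dz": 0, "rx": 0, "ry": 0, "rz": 0},
  {"dx": 8, "dy": 160, "dz": 0, "rx": 0, "ry": 0, "rz": 0},
  {"dx": 10, "dy": 190, "dz": 0, "rx": 0, "ry": 0, "rz": 0},
])

```text
clock: 1.87
tcp_pos: [0.4981, 0.115, 0.2426]
orientation: [-1.773, -2.594, -0.002]
contact_force: [1.7, 0.2, 0.4]
grip_width: 0.0598
gripper_force: 0.0
```

```bash
python3 s.py; python3 - <<'E'
from h import *
f,P,d,c=grab("scene"); cv2.imwrite("pics/s1.png",cv2.resize(f[80:300,220:480],None,fx=2.5,fy=2.5))
# housing height around cover ends
for x,y in((.5,.085),(.49,.305),(.44,.19),(.55,.19),(.56,.12),(.6,.2)):
    m=(abs(P[...,0]-x)<.006)&(abs(P[...,1]-y)<.006)&(P[...,2]<.17); print(x,y,np.median(P[m][:,2]) if m.any() else None)
E
```

```text
t 1.8667 tcp [498.1 115.  242.6] close 21.3 zaxis [ 0.001  0.001 -1.   ] F [1.7 0.2 0.4] w 0.05982647337663944 0.0 j [ 0.22  0.27 -0.67  1.91  0.2   1.03 -0.16]
0.5 0.085 0.11832099214438851
0.49 0.305 0.11909905332172999
0.44 0.19 0.11863088496600027
0.55 0.19 0.11875102206489196
0.56 0.12 0.11795181931899623
0.6 0.2 0.12160277360729943
```

Emit:
send_rows([
  {"dx": 1, "dy": 8, "dz": -30, "rx": 0, "ry": 0, "rz": 0},
  {"dx": 1, "dy": 8, "dz": -60, "rx": 0, "ry": 0, "rz": 0},
  {"dx": 1, "dy": 8, "dz": -85, "rx": 0, "ry": 0, "rz": 0},
  {"dx": 1, "dy": 8, "dz": -98, "rx": 0, "ry": 0, "rz": 0},
  {"dx": 1, "dy": 8, "dz": -104, "rx": 0, "ry": 0, "rz": 0},
])

```text
clock: 2.33
tcp_pos: [0.4981, 0.1185, 0.136]
orientation: [-1.774, -2.589, 0.005]
contact_force: [-0.3, 0.4, -0.3]
grip_width: 0.0602
gripper_force: 0.0
```

Emit:
send_rows([
  {"dx": 0, "dy": 0, "dz": 0, "rx": 0, "ry": 0, "rz": 0},
  {"dx": 0, "dy": 0, "dz": 0, "rx": 0, "ry": 0, "rz": 0},
  {"dx": 0, "dy": 0, "dz": 0, "rx": 0, "ry": 0, "rz": 0},
  {"dx": 0, "dy": 0, "dz": 0, "rx": 0, "ry": 0, "rz": 0},
  {"dx": 0, "dy": 0, "dz": 0, "rx": 0, "ry": 0, "rz": 0},
], jaw=0, newtons=25)

```text
clock: 2.75
tcp_pos: [0.5018, 0.1198, 0.1398]
orientation: [1.775, 2.588, 0.006]
contact_force: [4.8, 1.8, -1.1]
grip_width: 0.0087
gripper_force: 31.3
```

```bash
python3 s.py
```

```text
t 2.75 tcp [501.8 119.8 139.8] close 21.1 zaxis [ 0.005  0.002 -1.   ] F [ 4.8  1.8 -1.1] w 0.008705766201417948 31.2522554397583 j [ 0.15  0.41 -0.62  2.    0.32  0.82 -0.28]
```

Emit:
send_rows([
  {"dx": 0.5, "dy": 0, "dz": 0, "rx": 0, "ry": 0, "rz": 7},
  {"dx": 1.0, "dy": 0.1, "dz": 0, "rx": 0, "ry": 0, "rz": 14},
  {"dx": 1.5, "dy": 0.3, "dz": 0, "rx": 0, "ry": 0, "rz": 21},
  {"dx": 2, "dy": 0.5, "dz": 0, "rx": 0, "ry": 0, "rz": 28},
  {"dx": 2.5, "dy": 0.8, "dz": 0, "rx": 0, "ry": 0, "rz": 35},
])

```text
clock: 3.17
tcp_pos: [0.5046, 0.1219, 0.1398]
orientation: [0.904, 3.004, 0.008]
contact_force: [5.3, 5.4, -4.8]
grip_width: 0.0084
gripper_force: 30.7
```

Emit:
send_rows([
  {"dx": 0.5, "dy": 0.4, "dz": 0, "rx": 0, "ry": 0, "rz": 7},
  {"dx": 0.9, "dy": 0.8, "dz": 0, "rx": 0, "ry": 0, "rz": 14},
  {"dx": 1.2, "dy": 1.2, "dz": 0, "rx": 0, "ry": 0, "rz": 21},
  {"dx": 1.4, "dy": 1.6, "dz": 0, "rx": 0, "ry": 0, "rz": 28},
  {"dx": 1.6, "dy": 2, "dz": 0, "rx": 0, "ry": 0, "rz": 35},
])

```text
clock: 3.58
tcp_pos: [0.5057, 0.1253, 0.1398]
orientation: [-0.042, 3.136, 0.009]
contact_force: [4.7, 9.3, -5.2]
grip_width: 0.0086
gripper_force: 30.6
```

Emit:
send_rows([
  {"dx": 0, "dy": 0.2, "dz": 0, "rx": 0, "ry": 0, "rz": 2},
  {"dx": 0, "dy": 0.2, "dz": 0, "rx": 0, "ry": 0, "rz": 4},
  {"dx": 0, "dy": 0.2, "dz": 0, "rx": 0, "ry": 0, "rz": 4},
])

```text
clock: 3.83
tcp_pos: [0.5057, 0.1255, 0.1399]
orientation: [-0.143, 3.133, 0.01]
contact_force: [4.9, 8.0, -5.1]
grip_width: 0.0082
gripper_force: 35.1
```

```bash
python3 s.py; python3 -c "
from bench import r
print(r.get_obs()['moment'])"
```

```text
t 3.8333 tcp [505.7 125.5 139.9] close 95.2 zaxis [ 0.005  0.006 -1.   ] F [ 4.9  8.  -5.1] w 0.008243206611496376 35.0882488489151 j [ 0.36  0.51 -0.91  1.97  0.51  0.9   0.84]
[ 1.74401506 -0.88985559 -0.59049857]
```

Emit:
send_rows([
  {"dx": 0, "dy": 0, "dz": 0, "rx": 0, "ry": 0, "rz": 0},
  {"dx": 0, "dy": 0, "dz": 0, "rx": 0, "ry": 0, "rz": 0},
  {"dx": 0, "dy": 0, "dz": 0, "rx": 0, "ry": 0, "rz": 0},
  {"dx": 0, "dy": 0, "dz": 30, "rx": 0, "ry": 0, "rz": 0},
  {"dx": 0, "dy": 0, "dz": 60, "rx": 0, "ry": 0, "rz": 0},
], jaw=35)

```text
clock: 4.25
tcp_pos: [0.5022, 0.1214, 0.1977]
orientation: [0.141, -3.134, 0.002]
contact_force: [1.0, -0.5, 0.3]
grip_width: 0.0351
gripper_force: 0.0
```

Emit:
send_rows([
  {"dx": -3, "dy": 30, "dz": 0, "rx": 0, "ry": 0, "rz": -7},
  {"dx": -6, "dy": 60, "dz": 0, "rx": 0, "ry": 0, "rz": -14},
  {"dx": -9, "dy": 90, "dz": 0, "rx": 0, "ry": 0, "rz": -21},
  {"dx": -12, "dy": 120, "dz": 0, "rx": 0, "ry": 0, "rz": -28},
  {"dx": -13, "dy": 140, "dz": 0, "rx": 0, "ry": 0, "rz": -35},
])

```text
clock: 4.67
tcp_pos: [0.4897, 0.265, 0.1988]
orientation: [0.815, 3.034, 0.001]
contact_force: [0.0, 0.4, 0.5]
grip_width: 0.0349
gripper_force: 0.0
```

Emit:
send_rows([
  {"dx": 0, "dy": 0, "dz": 0, "rx": 0, "ry": 0, "rz": -7},
  {"dx": 0, "dy": 0, "dz": 0, "rx": 0, "ry": 0, "rz": -14},
  {"dx": 0, "dy": 0, "dz": 0, "rx": 0, "ry": 0, "rz": -21},
  {"dx": 0, "dy": 0, "dz": 0, "rx": 0, "ry": 0, "rz": -28},
  {"dx": 0, "dy": 0, "dz": 0, "rx": 0, "ry": 0, "rz": -34},
], jaw=60)

```text
clock: 5.08
tcp_pos: [0.4905, 0.2619, 0.1984]
orientation: [1.669, 2.661, -0.001]
contact_force: [0.7, 0.1, 0.1]
grip_width: 0.0603
gripper_force: 0.0
```

```bash
python3 s.py; python3 - <<'E'
from h import *
f,P,d,c=grab("scene"); cv2.imwrite("pics/s2.png",cv2.resize(f[80:300,220:480],None,fx=2.5,fy=2.5))
E
```

```text
t 5.0833 tcp [490.5 261.9 198.4] close 25.8 zaxis [-0.    -0.001 -1.   ] F [0.7 0.1 0.1] w 0.06033221350375037 0.0 j [-0.06  0.41 -0.69  1.85  0.31  0.99 -0.43]
```

View pics/s2.png

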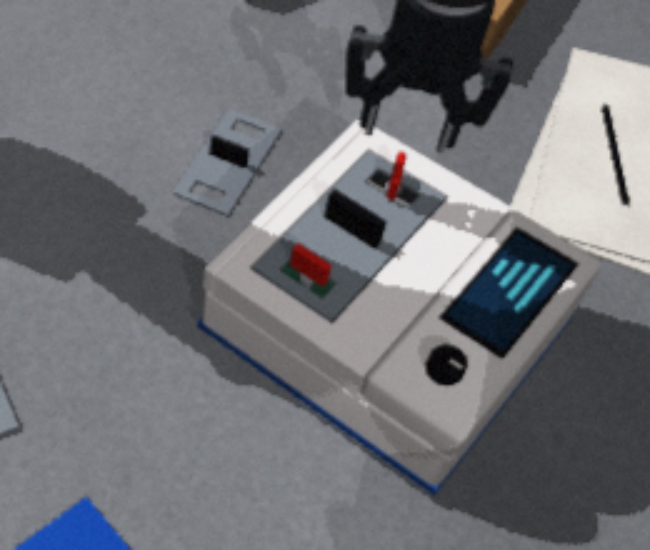

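The crop shows screw b's wing at (310,265), now lying along its slot. Screw a at (397,175) is still across its slot, and the fingers are above it.

Emit:
send_rows([
  {"dx": 0, "dy": 2.5, "dz": -30, "rx": 0, "ry": 0, "rz": 1},
  {"dx": 0, "dy": 2.5, "dz": -48, "rx": 0, "ry": 0, "rz": 1},
  {"dx": 0, "dy": 2.5, "dz": -60, "rx": 0, "ry": 0, "rz": 1},
  {"dx": 0, "dy": 2.5, "dz": -60, "rx": 0, "ry": 0, "rz": 1},
])

```text
clock: 5.47
tcp_pos: [0.4893, 0.2634, 0.1359]
orientation: [-1.635, -2.68, 0.007]
contact_force: [-1.1, -1.5, 0.3]
grip_width: 0.06
gripper_force: 0.0
```

Emit:
send_rows([
  {"dx": 0, "dy": 0, "dz": 0, "rx": 0, "ry": 0, "rz": 0},
  {"dx": 0, "dy": 0, "dz": 0, "rx": 0, "ry": 0, "rz": 0},
  {"dx": 0, "dy": 0, "dz": 0, "rx": 0, "ry": 0, "rz": 0},
  {"dx": 0, "dy": 0, "dz": 0, "rx": 0, "ry": 0, "rz": 0},
  {"dx": 0, "dy": 0, "dz": 0, "rx": 0, "ry": 0, "rz": 0},
], jaw=0, newtons=25)

```text
clock: 5.88
tcp_pos: [0.4915, 0.2653, 0.1394]
orientation: [1.637, 2.68, 0.003]
contact_force: [0.7, 0.2, 3.3]
grip_width: 0.0081
gripper_force: 29.2
```

```bash
python3 s.py
```

```text
t 5.8833 tcp [491.5 265.3 139.4] close 27.2 zaxis [ 0.002  0.001 -1.   ] F [0.7 0.2 3.3] w 0.008149070349355844 29.249522387981415 j [-0.09  0.49 -0.66  1.9   0.39  0.88 -0.47]
```

Well centred, so I turn it about 68° to the stop.

Emit:
send_rows([
  {"dx": 0, "dy": 0, "dz": 0, "rx": 0, "ry": 0, "rz": 7},
  {"dx": 0, "dy": 0, "dz": 0, "rx": 0, "ry": 0, "rz": 14},
  {"dx": 0, "dy": 0, "dz": 0, "rx": 0, "ry": 0, "rz": 21},
  {"dx": 0, "dy": 0, "dz": 0, "rx": 0, "ry": 0, "rz": 28},
  {"dx": 0, "dy": 0, "dz": 0, "rx": 0, "ry": 0, "rz": 35},
])

```text
clock: 6.3
tcp_pos: [0.4915, 0.2652, 0.1394]
orientation: [0.747, 3.05, 0.002]
contact_force: [-0.1, -0.5, 2.7]
grip_width: 0.0085
gripper_force: 29.2
```

Emit:
send_rows([
  {"dx": 0, "dy": 0, "dz": 0, "rx": 0, "ry": 0, "rz": 7},
  {"dx": 0, "dy": 0, "dz": 0, "rx": 0, "ry": 0, "rz": 14},
  {"dx": 0, "dy": 0, "dz": 0, "rx": 0, "ry": 0, "rz": 21},
  {"dx": 0, "dy": 0, "dz": 0, "rx": 0, "ry": 0, "rz": 28},
  {"dx": 0, "dy": 0, "dz": 0, "rx": 0, "ry": 0, "rz": 33},
])

```text
clock: 6.72
tcp_pos: [0.4915, 0.2651, 0.1394]
orientation: [-0.149, 3.136, 0.001]
contact_force: [-0.9, -0.4, 4.1]
grip_width: 0.0085
gripper_force: 35.0
```

Emit:
send_rows([
  {"dx": 0, "dy": 0, "dz": 0, "rx": 0, "ry": 0, "rz": 0},
  {"dx": 0, "dy": 0, "dz": 0, "rx": 0, "ry": 0, "rz": 0},
])

```text
clock: 6.88
tcp_pos: [0.4915, 0.2651, 0.1394]
orientation: [-0.139, 3.137, 0.002]
contact_force: [-0.3, 0.3, 4.9]
grip_width: 0.0085
gripper_force: 32.4
```

```bash
python3 s.py; python3 -c "
from bench import r
print(r.get_obs()['moment'])"
```

```text
t 6.8833 tcp [491.5 265.1 139.4] close 95.1 zaxis [ 0.001  0.001 -1.   ] F [-0.3  0.3  4.9] w 0.008510906492583943 32.35616326332092 j [ 0.1   0.58 -0.93  1.89  0.57  0.96  0.56]
[-0.04370593  0.05613666 -0.53705675]
```

Emit:
send_rows([
  {"dx": 0, "dy": 0, "dz": 0, "rx": 0, "ry": 0, "rz": 0},
  {"dx": 0, "dy": 0, "dz": 0, "rx": 0, "ry": 0, "rz": 0},
  {"dx": 0, "dy": 0, "dz": 0, "rx": 0, "ry": 0, "rz": 0},
  {"dx": 0, "dy": 0, "dz": 30, "rx": 0, "ry": 0, "rz": 0},
  {"dx": 0, "dy": 0, "dz": 60, "rx": 0, "ry": 0, "rz": 0},
], jaw=35)

```text
clock: 7.3
tcp_pos: [0.4895, 0.2639, 0.1974]
orientation: [0.142, -3.134, 0.003]
contact_force: [0.5, 0.1, 0.3]
grip_width: 0.035
gripper_force: 0.0
```

Emit:
send_rows([
  {"dx": 2, "dy": -35, "dz": 0, "rx": 0, "ry": 0, "rz": -1},
  {"dx": 4, "dy": -70, "dz": 0, "rx": 0, "ry": 0, "rz": -1},
  {"dx": 4, "dy": -70, "dz": 0, "rx": 0, "ry": 0, "rz": -1},
  {"dx": 4, "dy": -70, "dz": 0, "rx": 0, "ry": 0, "rz": -1},
])

```text
clock: 7.63
tcp_pos: [0.4952, 0.192, 0.1979]
orientation: [0.107, -3.139, 0.003]
contact_force: [0.0, 0.0, 0.4]
grip_width: 0.0346
gripper_force: 0.0
```

```bash
python3 s.py; python3 - <<'E'
from h import *
f,P,d,c=grab("scene"); cv2.imwrite("pics/s3.png",cv2.resize(f[80:300,220:480],None,fx=2.5,fy=2.5))
H,S,V=cv2.split(cv2.cvtColor(f,cv2.COLOR_BGR2HSV))
m=((H<8)|(H>172))&(S>150)&(V>60)&(abs(P[...,2]-.15)<.004)&(abs(P[...,0]-.5)<.05)
for lo,hi in((.09,.16),(.22,.30)):
    q=P[m&(P[...,1]>lo)&(P[...,1]<hi)]; print(len(q),cv2.minAreaRect((q[:,:2]*1000).astype(np.float32)))
E
```

```text
t 7.6333 tcp [495.2 192.  197.9] close 93.9 zaxis [-0.    -0.002 -1.   ] F [0.  0.  0.4] w 0.0346190850603598 0.0 j [ 0.3   0.47 -1.    1.9   0.46  1.03  0.74]
65 ((499.57037353515625, 122.50735473632812), (36.89344787597656, 7.824182033538818), 2.2210397720336914)
41 ((495.18109130859375, 262.7472229003906), (8.925313949584961, 28.724937438964844), 88.63787078857422)
```

View pics/s3.png

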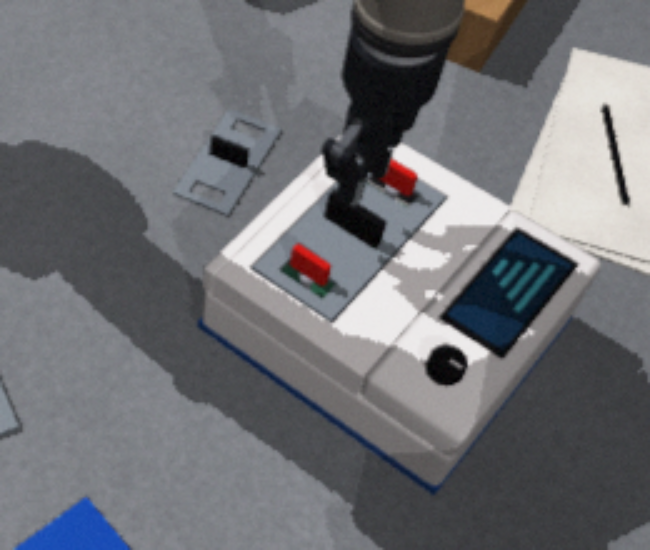

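Both wings, at (310,265) and (400,178), now lie along their slots, and the fingers are above the grip at (355,218).

Emit:
send_rows([
  {"dx": 0, "dy": 2, "dz": -30, "rx": 0, "ry": 0, "rz": 0},
  {"dx": 0, "dy": 2, "dz": -48, "rx": 0, "ry": 0, "rz": 0},
  {"dx": 0, "dy": 2, "dz": -60, "rx": 0, "ry": 0, "rz": 0},
  {"dx": 0, "dy": 2, "dz": -60, "rx": 0, "ry": 0, "rz": 0},
])

```text
clock: 8.02
tcp_pos: [0.4929, 0.1973, 0.136]
orientation: [0.117, -3.135, 0.001]
contact_force: [-0.4, -0.2, 0.3]
grip_width: 0.035
gripper_force: 0.0
```

Emit:
send_rows([
  {"dx": 0, "dy": 0, "dz": 0, "rx": 0, "ry": 0, "rz": 0},
  {"dx": 0, "dy": 0, "dz": 0, "rx": 0, "ry": 0, "rz": 0},
  {"dx": 0, "dy": 0, "dz": 0, "rx": 0, "ry": 0, "rz": 0},
  {"dx": 0, "dy": 0, "dz": 0, "rx": 0, "ry": 0, "rz": 0},
  {"dx": 0, "dy": 0, "dz": 0, "rx": 0, "ry": 0, "rz": 0},
], jaw=0, newtons=60)

```text
clock: 8.43
tcp_pos: [0.4953, 0.1973, 0.1393]
orientation: [-0.114, 3.138, 0.001]
contact_force: [-1.2, 0.4, 4.3]
grip_width: 0.0087
gripper_force: 59.4
```

Emit:
send_rows([
  {"dx": 0, "dy": 0, "dz": 4, "rx": 0, "ry": 0, "rz": 0},
  {"dx": 0, "dy": 0, "dz": 10, "rx": 0, "ry": 0, "rz": 0},
  {"dx": 0, "dy": 0, "dz": 16, "rx": 0, "ry": 0, "rz": 0},
  {"dx": 0, "dy": 0, "dz": 22, "rx": 0, "ry": 0, "rz": 0},
  {"dx": 0, "dy": 0, "dz": 28, "rx": 0, "ry": 0, "rz": 0},
])

```text
clock: 8.85
tcp_pos: [0.4947, 0.1968, 0.167]
orientation: [-0.114, 3.14, 0.0]
contact_force: [-0.6, 0.3, -3.8]
grip_width: 0.0088
gripper_force: 58.4
```

```bash
python3 s.py
```

```text
t 8.85 tcp [494.7 196.8 167. ] close 94.2 zaxis [ 0.  0. -1.] F [-0.6  0.3 -3.8] w 0.00880105395660432 58.35954308509827 j [ 0.26  0.51 -0.97  1.92  0.51  0.98  0.7 ]
```

Emit:
send_rows([
  {"dx": 0, "dy": 0, "dz": 10, "rx": 0, "ry": 0, "rz": 0},
  {"dx": 0, "dy": 0, "dz": 22, "rx": 0, "ry": 0, "rz": 0},
  {"dx": 0, "dy": 0, "dz": 36, "rx": 0, "ry": 0, "rz": 0},
  {"dx": 0, "dy": 0, "dz": 50, "rx": 0, "ry": 0, "rz": 0},
  {"dx": 0, "dy": 0, "dz": 60, "rx": 0, "ry": 0, "rz": 0},
])

```text
clock: 9.27
tcp_pos: [0.4952, 0.1974, 0.2287]
orientation: [-0.114, 3.138, 0.001]
contact_force: [0.7, 0.1, -3.9]
grip_width: 0.0084
gripper_force: 58.4
```

Emit:
send_rows([
  {"dx": 2, "dy": -20, "dz": 0, "rx": 0, "ry": 0, "rz": -1},
  {"dx": 5, "dy": -50, "dz": 0, "rx": 0, "ry": 0, "rz": -2},
  {"dx": 8, "dy": -85, "dz": 0, "rx": 0, "ry": 0, "rz": -3},
  {"dx": 11, "dy": -120, "dz": 0, "rx": 0, "ry": 0, "rz": -4},
  {"dx": 14, "dy": -155, "dz": 0, "rx": 0, "ry": 0, "rz": -5},
])

```text
clock: 9.68
tcp_pos: [0.5088, 0.0404, 0.2273]
orientation: [0.023, 3.141, -0.0]
contact_force: [0.5, 0.3, -3.0]
grip_width: 0.0089
gripper_force: 58.7
```

Emit:
send_rows([
  {"dx": 3, "dy": -35, "dz": 0, "rx": 0, "ry": 0, "rz": -1},
  {"dx": 6, "dy": -70, "dz": 0, "rx": 0, "ry": 0, "rz": -2},
  {"dx": 9, "dy": -105, "dz": 0, "rx": 0, "ry": 0, "rz": -3},
  {"dx": 12, "dy": -140, "dz": 0, "rx": 0, "ry": 0, "rz": -4},
  {"dx": 15, "dy": -175, "dz": 0, "rx": 0, "ry": 0, "rz": -6},
])

```text
clock: 10.1
tcp_pos: [0.5237, -0.135, 0.2273]
orientation: [0.189, 3.135, -0.001]
contact_force: [0.8, 0.7, -4.0]
grip_width: 0.0091
gripper_force: 58.7
```

Emit:
send_rows([
  {"dx": 3, "dy": -35, "dz": 0, "rx": 0, "ry": 0, "rz": 0},
  {"dx": 6, "dy": -70, "dz": 0, "rx": 0, "ry": 0, "rz": 0},
  {"dx": 6, "dy": -100, "dz": 0, "rx": 0, "ry": 0, "rz": 0},
  {"dx": 6, "dy": -120, "dz": 0, "rx": 0, "ry": 0, "rz": 0},
  {"dx": 6, "dy": -130, "dz": 0, "rx": 0, "ry": 0, "rz": 0},
])

```text
clock: 10.52
tcp_pos: [0.5291, -0.2675, 0.2266]
orientation: [0.196, 3.135, -0.002]
contact_force: [0.1, -0.2, -4.3]
grip_width: 0.0089
gripper_force: 58.7
```

```bash
python3 s.py; python3 - <<'E'
from h import *
f,P,d,c=grab("scene"); cv2.imwrite("pics/s4.png",f)
E
```

```text
t 10.5167 tcp [ 529.1 -267.5  226.6] close 82.9 zaxis [-0.    -0.001 -1.   ] F [ 0.1 -0.2 -4.3] w 0.008889673070247529 58.71760547161102 j [ 1.01  0.5  -0.87  1.73  0.42  1.11  1.45]
```

View pics/s4.png

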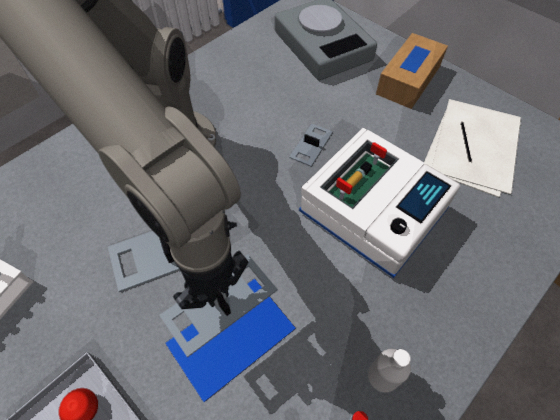

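The cover is held level over the mat at (218,308), and both screws, at (345,185) and (378,150), stay behind on the open analyser. Next I lower it.

Emit:
send_rows([
  {"dx": 0, "dy": 0, "dz": -25, "rx": 0, "ry": 0, "rz": 0},
  {"dx": 0, "dy": 0, "dz": -60, "rx": 0, "ry": 0, "rz": 0},
  {"dx": 0, "dy": 0, "dz": -95, "rx": 0, "ry": 0, "rz": 0},
  {"dx": 0, "dy": 0, "dz": -130, "rx": 0, "ry": 0, "rz": 0},
  {"dx": 0, "dy": 0, "dz": -155, "rx": 0, "ry": 0, "rz": 0},
])

```text
clock: 10.98
tcp_pos: [0.5289, -0.2608, 0.0692]
orientation: [-0.184, -3.134, -0.003]
contact_force: [-0.5, -1.0, -3.1]
grip_width: 0.0089
gripper_force: 58.6
```

Emit:
send_rows([
  {"dx": 0, "dy": 0, "dz": -12, "rx": 0, "ry": 0, "rz": 0},
  {"dx": 0, "dy": 0, "dz": -22, "rx": 0, "ry": 0, "rz": 0},
  {"dx": 0, "dy": 0, "dz": -30, "rx": 0, "ry": 0, "rz": 0},
  {"dx": 0, "dy": 0, "dz": -36, "rx": 0, "ry": 0, "rz": 0},
  {"dx": 0, "dy": 0, "dz": -38, "rx": 0, "ry": 0, "rz": 0},
])

```text
clock: 11.4
tcp_pos: [0.5303, -0.2631, 0.0337]
orientation: [0.187, 3.135, -0.0]
contact_force: [-0.2, -0.6, -4.6]
grip_width: 0.0086
gripper_force: 58.6
```

```bash
python3 s.py
```

```text
t 11.4 tcp [ 530.3 -263.1   33.7] close 83.2 zaxis [ 0.001 -0.    -1.   ] F [-0.2 -0.6 -4.6] w 0.00864368254527421 58.63311409950256 j [ 0.88  0.73 -0.71  1.86  0.65  0.8   1.27]
```

Underside is about 9 mm up and still held. I go down the last few millimetres until it touches.

Emit:
send_rows([
  {"dx": 0, "dy": -3, "dz": -2, "rx": 0, "ry": 0, "rz": 0},
  {"dx": 0, "dy": -3, "dz": -4, "rx": 0, "ry": 0, "rz": 0},
  {"dx": 0, "dy": -3, "dz": -5, "rx": 0, "ry": 0, "rz": 0},
  {"dx": 0, "dy": -3, "dz": -6, "rx": 0, "ry": 0, "rz": 0},
  {"dx": 0, "dy": -3, "dz": -6, "rx": 0, "ry": 0, "rz": 0},
])

```text
clock: 11.82
tcp_pos: [0.53, -0.2667, 0.0283]
orientation: [0.188, 3.135, -0.002]
contact_force: [-2.5, -0.7, 3.4]
grip_width: 0.009
gripper_force: 59.9
```

```bash
python3 s.py
```

```text
t 11.8167 tcp [ 530.  -266.7   28.3] close 83.1 zaxis [ 0.    -0.001 -1.   ] F [-2.5 -0.7  3.4] w 0.00897923674130714 59.86414074897766 j [ 0.88  0.73 -0.71  1.86  0.66  0.79  1.27]
```

Force turned upward: it is resting. Release and rise.

Emit:
send_rows([
  {"dx": 0, "dy": 0, "dz": 1, "rx": 0, "ry": 0, "rz": 0},
  {"dx": 0, "dy": 0, "dz": 1, "rx": 0, "ry": 0, "rz": 0},
  {"dx": 0, "dy": 0, "dz": 1, "rx": 0, "ry": 0, "rz": 0},
  {"dx": 0, "dy": 0, "dz": 3, "rx": 0, "ry": 0, "rz": 0},
  {"dx": 0, "dy": 0, "dz": 15, "rx": 0, "ry": 0, "rz": 0},
], jaw=45)

```text
clock: 12.23
tcp_pos: [0.5285, -0.2657, 0.0412]
orientation: [-0.187, -3.133, -0.002]
contact_force: [-0.2, -0.5, -0.5]
grip_width: 0.0453
gripper_force: 0.0
```

Emit:
send_rows([
  {"dx": 0, "dy": 0, "dz": 35, "rx": 0, "ry": 0, "rz": 0},
  {"dx": 0, "dy": 0, "dz": 70, "rx": 0, "ry": 0, "rz": 0},
  {"dx": 0, "dy": 0, "dz": 105, "rx": 0, "ry": 0, "rz": 0},
  {"dx": 0, "dy": 0, "dz": 140, "rx": 0, "ry": 0, "rz": 0},
  {"dx": 0, "dy": 0, "dz": 150, "rx": 0, "ry": 0, "rz": 0},
])

```text
clock: 12.65
tcp_pos: [0.5326, -0.2662, 0.1989]
orientation: [0.186, 3.128, -0.004]
contact_force: [0.3, 0.7, -0.1]
grip_width: 0.0449
gripper_force: 0.0
```

Emit:
send_rows([
  {"dx": 0, "dy": 0, "dz": 0, "rx": 0, "ry": 0, "rz": 0},
  {"dx": 0, "dy": 0, "dz": 0, "rx": 0, "ry": 0, "rz": 0},
  {"dx": 0, "dy": 0, "dz": 0, "rx": 0, "ry": 0, "rz": 0},
])

```text
clock: 12.9
tcp_pos: [0.5288, -0.2661, 0.1913]
orientation: [-0.188, -3.134, -0.001]
contact_force: [-0.1, 0.2, -1.0]
grip_width: 0.0452
gripper_force: 0.0
```

```bash
python3 s.py; python3 - <<'E'
from h import *
f,P,d,c=grab("scene"); cv2.imwrite("pics/s5.png",f)
H,S,V=cv2.split(cv2.cvtColor(f,cv2.COLOR_BGR2HSV))
m=((H<8)|(H>172))&(S>150)&(V>60)&(abs(P[...,2]-.15)<.004)&(abs(P[...,0]-.5)<.05)
for lo,hi in((.09,.16),(.22,.30)):
    q=P[m&(P[...,1]>lo)&(P[...,1]<hi)]; print(len(q),cv2.minAreaRect((q[:,:2]*1000).astype(np.float32)))
E
```

```text
t 12.9 tcp [ 528.8 -266.1  191.3] close 83.2 zaxis [-0.002  0.    -1.   ] F [-0.1  0.2 -1. ] w 0.04518878606714173 0.0 j [ 0.99  0.53 -0.85  1.77  0.46  1.05  1.43]
69 ((498.5661926269531, 122.3733139038086), (8.703734397888184, 38.45437240600586), 89.99784851074219)
54 ((490.9123840332031, 262.4480895996094), (37.849056243896484, 8.460380554199219), 4.375489711761475)
```

View pics/s5.png

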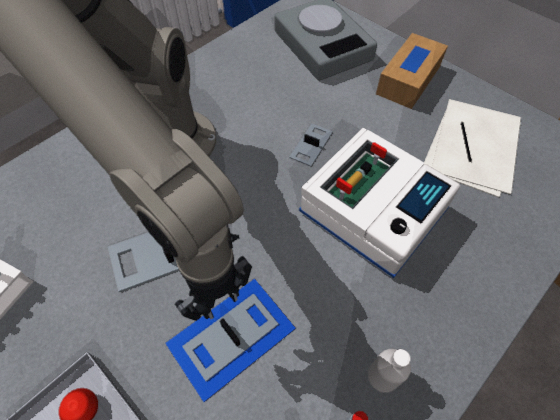

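The cover lies flat, grip up and centred on the mat at (231,335), the gripper is clear, and both screws are still loose. I hand it in.

```bash
python3 -c "
from bench import r
print(r.hand_in())"
```

```text
the job is handed in; nothing more can be done
None
```

I loosened both thumbscrews to their stops, lifted the cover off and set it flat, grip up, in the middle of the blue mat; I handed the job in at about 13 s on the robot's clock, but `hand_in()` returned no verdict.

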